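Hold a square in the corner of the roaster's control box

ROBOT

A 6-joint arm with a two-finger parallel gripper is mounted at the origin on the work surface. World frame = base frame: x ahead of the robot, y to its left, z up, the work surface at z = 0. Lengths are in mm, angles in rad, forces in N, time in s.
With the tool pointing down it reaches from about 350 to 875 mm from the base axis. Payload 4.2 kg.
Tool frame: the origin (TCP) lies on the centre line of the jaws, within the pads' length; the fingertips stand 11 mm ahead of it and the grasp point (between the pads) lies 8 mm behind it; z points along the fingers, y is the line along which they close (so a half turn about z gives the same grasp; the last joint's range is limited). The gripper opens to 85 mm and grips with 20 to 120 N. Pads are 22 mm wide; open, the fingers measure 114 mm over their backs; the gripper's body (76 mm by 85 mm) begins 54 mm behind the grasp point. The pads swing forward as they close: fully open they stand 13 mm farther back than shut.
Start: joints at [-0.954, 0.385, 0.008, 0, -1.194, -0.259], TCP at [218.898, -585.391, 242.312] pointing down, gripper open.
Joint ranges: [-3.14, 3.14], [-1.21, 2.06], [-1.07, 1.41], [-3.16, 2.05], [-2.99, -0.16], [-3.1, 3.1]. Speed limits (rad/s): [2.79, 2.79, 3.14, 3.14, 3.14, 3.14].

INTERFACE

Orientations are given as a unit quaternion [w, x, y, z].
In Python, from bench import env gives the robot as it stands. The module is installed in compiled form; this text tells all that it offers.
- The arm moves only by the tool apply_moves, never from a script. Its argument "commands" is a list that holds one entry, the list of rows, each a list of 4 numbers: the shift along the tool's x, y, z in m, then the turn about the tool's z in degrees. In form: [[[dx, dy, dz, twist], ...]]. A call has exactly 5 rows; each row is the pose to reach, as a shift and turn from the pose commanded when the call began, along the tool's axes at that moment; what a row does not reach only later rows make up. A row lasts 1/10 s, in which the tool goes at most 50 mm and 8.59 degrees, less where a joint would pass 70% of its speed; a pose out of reach is approached as far as the arm can. A call with a gripper value outside its range is refused whole. "hand" is the closure, from -1 (fully open) to 1 (shut), set as the call begins (left out, the last holds). The fingers move at their own pace and stop on an object; the grip force is fixed at half the most. Time passes only in rows, so rows that repeat a pose let the fingers close, or fill a call up. It gives the time, the measured TCP pose, the force, the opening and the grip force at its end, in the units of the state.
- env.observe(): the state, without advancing time (a new reading comes with each control period).
- env.grab_frame(name): name is "side" or "top" or "wrist"; returns a dict with "image" (480x640x3 uint8, red, green, blue), "intrinsics" (3x3 intrinsics, pixels), "position" and "attitude" of the camera in the world; the wrist camera has in their place "tool_from_camera" (4x4, takes a point from camera to tool coordinates, whose origin is the TCP and whose axes are the flange's). Camera axes: x right, y down, z forward; pixel columns grow to the right and rows downward; lengths in mm; the calibration is good to about 2 mm. The wrist camera is an equidistant fisheye: a pixel r from the principal point sees the ray r / f radians off the axis. A picture is of the moment at which its call begins: read the wrist's pose just before it. There is no depth.
- env.hand_in(): hands the job in; it is judged then, once.
The state is a dict: "time_s": time; "joints": joint angles; "qvel": joint speeds; "effort": joint torques, N m; "tcp_pos": TCP position; "ee_rot": TCP orientation; "wrist_force": force on the tool from outside, world axes, zero at the start; "torque": the same for the moment, N m; "width": opening from 0.0 (shut) to 1.0 (fully open); "gripper_force": force on a finger pad.
Only numpy, scipy, OpenCV 4.12 (cv2) and the standard library are available. Lean on these libraries where they do the work, as an engineer would, in place of code of your own. Each camera call takes 0.05 s, during which the arm holds its last target. There are 200 camera calls.

TASK

The switch panel of the roaster's control box is only loosely screwed on and leans inward. Pick up the engineer's square, stand it upright on the floor of the box facing the bare strip in the middle of the panel, and press it straight into the corner until its stock lies flat on the floor and its blade lies flat against the panel, so that the panel stands square. Finish while still holding the square there, pressing with at least 4 N on the floor and on the panel while I tighten the screws; do not let go, and leave the other things on the bench where they are.

Things in the scene. Friction and masses are not known exactly. Their poses are not given: they have to be found in the camera images.
- square: Engineer's square of steel standing on its stock, a dark bar 130 long, 22 wide, 28 mm high. The bright blade, 25 wide, 5 thick, rises from the stock's heel end to 150 mm above the underside, its outer edge in one plane with the heel's end face. Origin: the heel (underside, outer end, mid width); x along the stock, y across it, z up the blade. 0.5 to 0.75 kg, centre of mass 57 mm from the heel.
- square_grip (a point): Point on the stock of the square, 85 mm from the heel along x, 22 mm above its underside, mid width: here the stock (22 mm wide) can be taken from above, clear of the blade. Axes as the square's.
- control_box: Opened control box of a coffee roaster, fixed on the bench: a shallow white pan 268 (x) by 264 mm (y). Origin: centre of its underside, z up. Along its +y edge stands the switch panel; along its -y edge (inward to y = -0.079 m) are electrical modules up to 97 mm above the bench; lips 34 mm above the bench close the x ends. Between panel and modules the floor is bare.
- box_floor: The flat aluminium floor of the control box, its top 20 mm above the bench. Origin: middle of the top face; axes parallel to the box's. The panel's foot (the corner) is the line y = +0.118 m along x.
- switch_panel: White switch panel, 256 wide (x), 130 high, 6 mm thick, 0.5 kg. Loose screws at its foot let it turn stiffly about the foot's inner edge (friction 0.25 N m, about 2 N at the top edge, no spring); it stays where it is left. Starts leaning inward over the floor by 0.05 to 0.11 rad (top 6 to 14 mm in). Origin: middle of the foot's inner edge, on the floor; z up the inner face, y outward.
- panel_strip (a point): Middle of the panel's bare inner strip, 88 mm above its foot, on the inner face, moving with the panel. On either side the backs of buttons (x -0.114 to -0.064 m) and of a controller (x 0.061 to 0.119 m, both in the panel's frame) stand 29 mm proud of the inner face, 65 to 111 mm above the floor. The panel is square when this point is straight above the foot.
- screwdriver: A screwdriver about 200 mm long lying flat near the square. To be left alone.
- wrench: An open-ended wrench lying flat. To be left alone.
- paper_cup: A white paper cup, 76 mm across, 95 mm high, standing open and empty. To be left alone.
- sample_jar: A brown glass jar with a steel cap, 72 mm across, 110 mm high. To be left alone.
- gauge: A loose pressure gauge lying on its back, 68 mm across, 28 mm high, with a brass stem. To be left alone.
- spare_contactor: A spare grey contactor, 40 x 50 x 61 mm high, standing on the bench near the control box. To be left alone.
- scoop: A steel coffee scoop lying flat, about 220 mm long with its handle, 38 mm high. To be left alone.

How it is judged:
By the outcome, as a careful person would: the job done as asked, in the order asked, and still so for the second after the job is handed in, while the arm keeps its last pose, push and grip.
It also fails if it takes over 48 s, if anything falls off the work surface, if the arm or the gripper's body presses on something with over 40 N, if the wrist force passes 120 N, or if a joint passes its speed limit or range.

## Working session

There is one attempt and no reset: what is moved stays moved. The work goes in short steps, Python scripts to look and compute and a tool call to move; the robot and the scene stay as the last step left them, time stands still between calls to the robot, and variables do not carry over. Pictures are saved under pics/ and viewed, at most 10 in all, crops included, and the job is handed in when it is done.

Besides the shell and the picture viewer there is one more tool, called after ">>>" as name([rows], argument=value, ...), one row to a line, values as JSON. apply_moves: Moves the arm, as the interface text tells. Its arguments: {"type":"object","properties":{"commands":{"type":"array","items":{"type":"array","items":{"type":"array","items":{"type":"number"}}}},"hand":{"type":"number"}},"required":["commands"]}

```bash
mkdir -p pics
python3 - <<'E'
from bench import env
import cv2,json,numpy as np
o=env.observe();print(o)
for n in("top","side"):
    f=env.grab_frame(n);cv2.imwrite(f"pics/{n}0.png",f["image"][:,:,::-1])
    print(n,f["intrinsics"],f["position"],f["attitude"])
    np.savez(f"{n}.npz",K=f["intrinsics"],p=f["position"],a=f["attitude"],im=f["image"])
f=env.grab_frame("wrist");print(f["intrinsics"],f["tool_from_camera"]);cv2.imwrite("pics/w0.png",f["image"][:,:,::-1])
E
```

```text
{'time_s': 0.0, 'joints': array([-9.54401555e-01,  3.85579840e-01,  6.63941534e-03, -5.16244963e-04,
       -1.19397882e+00, -2.58605376e-01]), 'qvel': array([-1.41562362e-03, -1.46410463e-03, -7.91496742e-04,  1.26216347e-03,
       -9.34796656e-05, -2.44630674e-04]), 'effort': array([-7.31951741e-05, -3.92288768e+01,  1.88397288e+01,  4.18605432e+00,
       -4.64485915e-03, -6.93443297e-06]), 'tcp_pos': array([ 218.71446202, -584.89533803,  241.21024795]), 'ee_rot': array([-2.32399156e-04, -1.77848199e-01,  9.84057333e-01,  1.06312780e-03]), 'wrist_force': array([-0.54676858,  0.25805681,  0.69246091]), 'torque': array([ 0.00637643, -0.03315291, -0.01373753]), 'gripper_force': 0.0, 'width': 1.0034809641980929}
top [[459.37149629   0.         323.77219286]
 [  0.         459.37149629 241.90705416]
 [  0.           0.           1.        ]] [ 511.93637276   25.70641272 1333.58165899] [-0.0131851   0.71537636 -0.69843927  0.01566518]
side [[527.85196176   0.         316.27133094]
 [  0.         527.85196176 243.98451385]
 [  0.           0.           1.        ]] [  44.24256992 1095.05990294  929.94257686] [ 0.10660677 -0.19484966  0.86283327 -0.45407857]
[[371.64829954   0.         314.81157922]
 [  0.         371.64829954 230.18129949]
 [  0.           0.           1.        ]] [[ 1.28382098e-03 -9.62776753e-01 -2.70294796e-01  6.88915633e+01]
 [ 9.99999133e-01  1.31556703e-03  6.37175075e-05 -5.59994226e-01]
 [ 2.94245187e-04 -2.70294643e-01  9.62777606e-01 -1.31496963e+02]
 [ 0.00000000e+00  0.00000000e+00  0.00000000e+00  1.00000000e+00]]
```

View pics/top0.png

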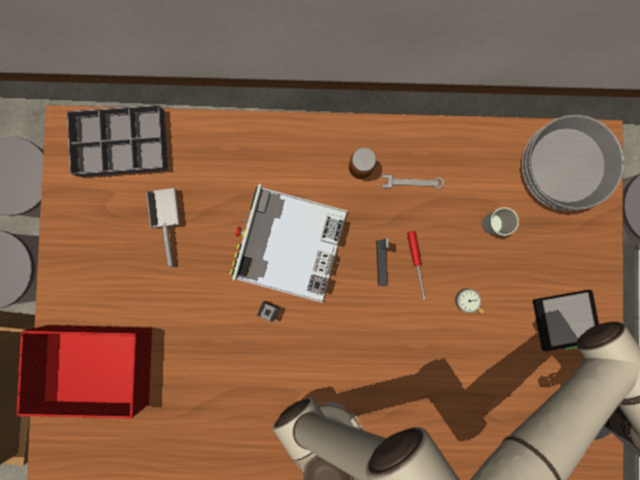

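View pics/side0.png

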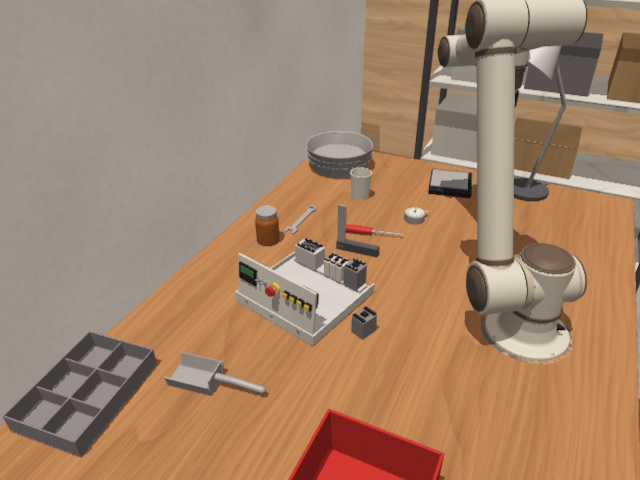

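Top view: box centre near (291,243) with the panel on its left edge (247,232). The square is at (383,262), with its blade at (388,244). Screwdriver is at (416,262). I'll enlarge these for corner readings.

Run:
```python
import cv2
a=cv2.imread("pics/top0.png")[170:320,225:435];cv2.imwrite("pics/topc.png",cv2.resize(a,None,fx=3.8,fy=3.8,interpolation=cv2.INTER_CUBIC))
a=cv2.imread("pics/side0.png")[195:345,225:425];cv2.imwrite("pics/sidec.png",cv2.resize(a,None,fx=4,fy=4,interpolation=cv2.INTER_CUBIC))
```

```text
(no output)
```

View pics/topc.png

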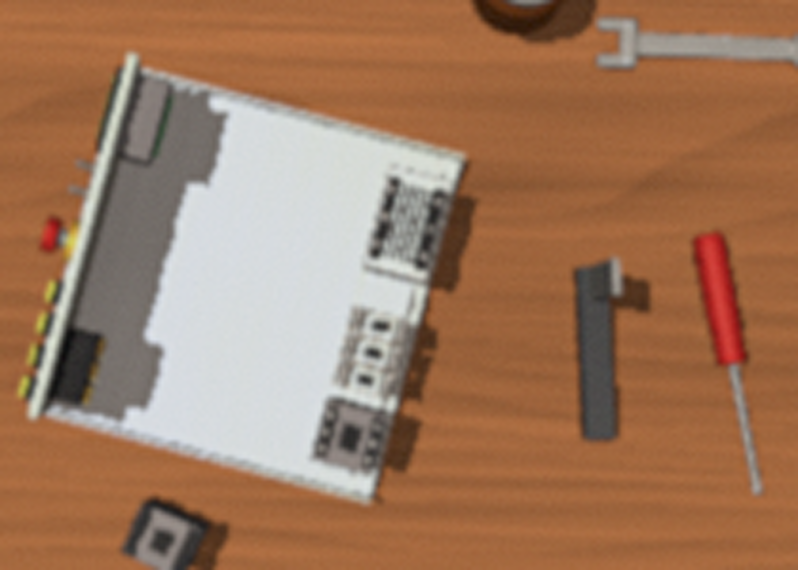

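View pics/sidec.png

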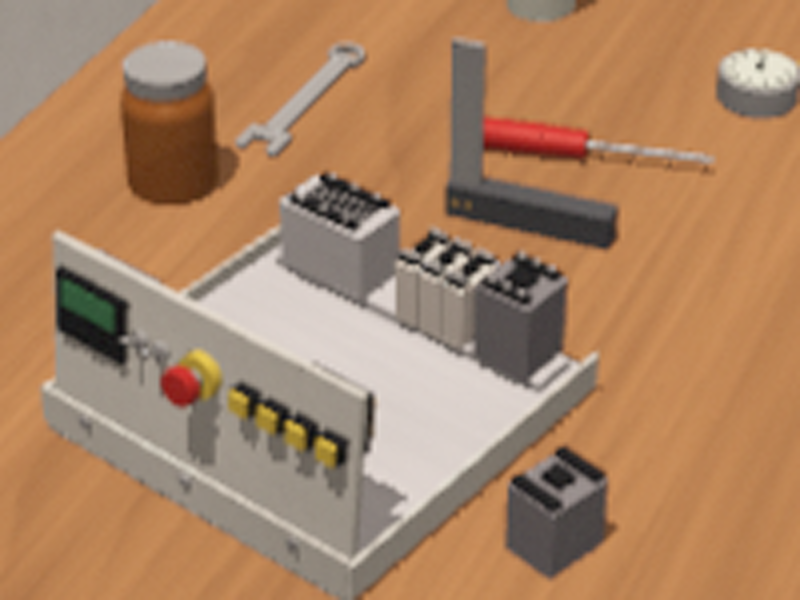

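Enlarged crops: in the top crop the stock runs from (576–612,265) at the heel to (583–617,437) at the toe, with the blade top at (616,260–294). Pan corners are (466,155) and (372,500); panel top ends are (130,55) and (38,412). In the side crop the square's heel foot is at (448,214), toe foot (612,246) and blade top (452–486,41). The box's near foot corner is at (352,598).

```bash
cat > h.py <<'E'
import numpy as np
from scipy.spatial.transform import Rotation as R
from scipy.optimize import least_squares
def cam(n):
    d=np.load(n+".npz");return d["K"],d["p"],R.from_quat(np.roll(d["a"],-1)).as_matrix()
C={n:cam(n) for n in("top","side")}
def proj(n,P):
    K,p,A=C[n];q=(np.atleast_2d(P)-p)@A;q=q@K.T;return q[:,:2]/q[:,2:]
OFF={"top":(225,170,3.8),"side":(225,195,4.)}
def un(n,u):
    a,b,s=OFF[n];return np.array([(u[0]+.5)/s-.5+a,(u[1]+.5)/s-.5+b])
def rz(a):return R.from_euler("z",a).as_matrix()
E
python3 - <<'E'
from h import *
sq=[("top",(0,-11,14),(576,None)),("top",(130,-11,0),(582,None)),("top",(130,0,28),(None,437)),("top",(130,11,28),(617,None)),
("top",(0,0,150),(616,260)),("top",(25,0,150),(616,294)),
("side",(0,-11,0),(448,214)),("side",(130,-11,0),(612,246)),("side",(0,0,150),(452,40)),("side",(25,0,150),(486,44))]
def fit(obs,f,x0):
    def r(x):
        o=[]
        for n,P,u in obs:
            q=proj(n,f(x,np.array(P,float)))[0];w=un(n,[0 if t is None else t for t in u])
            o+=[(q-w)[i] if u[i] is not None else 0 for i in(0,1)]
        return np.array(o)
    s=least_squares(r,x0,loss="soft_l1");e=r(s.x).reshape(-1,2);return s.x,e
x,e=fit(sq,lambda x,P:rz(x[2])@P+[x[0],x[1],0],[500,-150,3.1]);print("square",x,np.degrees(x[2]));print(e.round(1))
bx=[("top",(134,-132,34),(466,155)),("top",(-134,-132,34),(372,500)),("side",(-134,132,0),(352,598)),("side",(134,132,0),(45,425)),("side",(-134,-132,34),(598,355)),
("top",(128,3,131),(132,55)),("top",(-128,3,131),(38,414)),("side",(128,4,130),(53,232)),("side",(-128,4,130),(366,395))]
def f(x,P):
    if P[2]>100: 
        c,s=np.cos(x[3]),np.sin(x[3]); P=np.array([P[0],118+P[1]*c-P[2]*s,20+P[2]*c+P[1]*s])
    return rz(x[2])@P+[x[0],x[1],0]
x,e=fit(bx,f,[500,100,-.2,.08]);print("box",x,np.degrees(x[2]));print(e.round(1))
E
```

```text
square [ 574.36671712 -140.23652705   -3.06530071] -175.6287935282367
[[ 0.1  0. ]
 [ 0.5  0. ]
 [ 0.   1.2]
 [ 0.3  0. ]
 [ 0.1 -0.1]
 [ 0.6  0.6]
 [-1.   0.4]
 [-1.2  1.2]
 [-0.   0. ]
 [-0.4  0.5]]
box [ 5.56595102e+02  1.15243087e+02 -2.33921710e-01  9.83563016e-02] -13.4027267387294
[[ 0.5 -0.1]
 [ 1.2  0.8]
 [-0.5  2.2]
 [-0.5  0.4]
 [-0.4 -1.1]
 [ 0.6 -0. ]
 [-0.6  1.3]
 [ 0.1  0.4]
 [-0.5 -0.3]]
```

>>> apply_moves([
  [[-0.037, 0.0287, 0, 0], [-0.074, 0.0574, 0, 0], [-0.111, 0.0861, 0, 0], [-0.148, 0.1148, 0, 0], [-0.185, 0.1435, 0, 0]],
], hand=-1)

```text
time_s: 0.65
tcp_pos: [342.4, -384.4, 242.1]
ee_rot: [-0.0, -0.178, 0.984, 0.0]
wrist_force: [-0.0, 0.2, -0.4]
width: 1.002
gripper_force: 0.0
```

>>> apply_moves([
  [[-0.037, 0.0287, 0, 0], [-0.074, 0.0574, 0, 0], [-0.111, 0.0861, 0, 0], [-0.148, 0.1148, 0, 0], [-0.185, 0.1435, 0, 0]],
])

```text
time_s: 1.15
tcp_pos: [465.5, -185.1, 242.3]
ee_rot: [0.0, -0.178, 0.984, 0.0]
wrist_force: [0.4, -1.2, 0.2]
width: 1.001
gripper_force: 0.0
```

>>> apply_moves([
  [[-0.0185, 0.014, 0, 5], [-0.037, 0.0287, 0, 10], [-0.037, 0.0287, 0, 16], [-0.037, 0.0287, 0, 16], [-0.037, 0.0287, 0, 16]],
])

```text
time_s: 1.65
tcp_pos: [489.3, -147.2, 242.1]
ee_rot: [-0.0, -0.04, 0.999, 0.0]
wrist_force: [0.3, 0.2, -0.2]
width: 1.0
gripper_force: 0.0
```

```bash
cat >> h.py <<'E'
def pose(o):
    return np.array(o["tcp_pos"]),R.from_quat(np.roll(o["ee_rot"],-1)).as_matrix()
def wray(f,o,u):
    K=f["intrinsics"];T=f["tool_from_camera"];p,A=pose(o)
    d=(np.array(u)-[K[0,2],K[1,2]])/K[0,0];t=np.hypot(*d)
    v=np.array([*(d/t*np.sin(t)),np.cos(t)]);return p+A@T[:3,3],A@T[:3,:3]@v
def wproj(f,o,P):
    K=f["intrinsics"];T=f["tool_from_camera"];p,A=pose(o)
    q=(T[:3,:3].T@((A.T@(np.atleast_2d(P)-p).T)-T[:3,3:])).T
    n=np.hypot(q[:,0],q[:,1]);t=np.arctan2(n,q[:,2])
    return K[0,0]*t[:,None]*q[:,:2]/n[:,None]+[K[0,2],K[1,2]]
E
python3 - <<'E'
from h import *
from bench import env
import cv2,pickle
o=env.observe();f=env.grab_frame("wrist");pickle.dump((o,f),open("w1.pkl","wb"))
print(o["time_s"],o["tcp_pos"],o["ee_rot"],o["wrist_force"])
p,A=pose(o);print(np.degrees(np.arctan2(A[1,0],A[0,0])))
im=f["image"][:,:,::-1].copy()
S=rz(-3.0653)
for P in[(0,-11,28),(0,11,28),(130,-11,28),(130,11,28),(0,0,150),(25,0,150)]:
    u=wproj(f,o,S@np.array(P)+[574.4,-140.2,0])[0];print(P,u.round(1))
cv2.imwrite("pics/w1.png",im)
E
```

```text
1.65 [ 489.29155557 -147.17919732  242.09972264] [-2.88331432e-04 -4.02691360e-02  9.99188826e-01  6.19388355e-05] [ 0.27455635  0.24303581 -0.21070904]
-175.384246256036
(0, -11, 28) [326.2 284.5]
(0, 11, 28) [304.6 284.4]
(130, -11, 28) [328.1 154.6]
(130, 11, 28) [304.4 154.4]
(0, 0, 150) [315.7 352.8]
(25, 0, 150) [315.9 323.1]
```

View pics/w1.png

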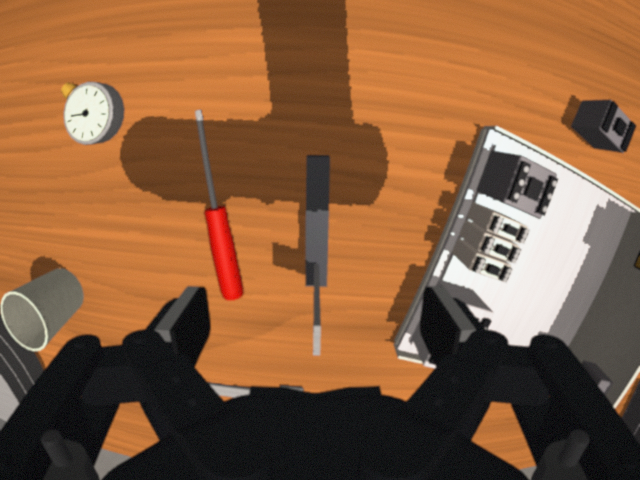

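The wrist view agrees with the fit within about 1 mm: toe at (306–328,155), heel at (306–327,286), blade top at (317,355). The screwdriver is clear. Descending.

>>> apply_moves([
  [[-0.001, 0.001, 0.045, 0], [-0.001, 0.001, 0.09, 0], [-0.001, 0.001, 0.135, 0], [-0.001, 0.001, 0.175, 0], [-0.001, 0.001, 0.205, 0]],
])

```text
time_s: 2.2
tcp_pos: [489.1, -146.7, 35.1]
ee_rot: [-0.001, -0.039, 0.999, 0.0]
wrist_force: [0.5, -0.1, 0.1]
width: 1.0
gripper_force: 0.0
```

>>> apply_moves([
  [[0, 0, 0.01, 0], [0, 0, 0.019, 0], [0, 0, 0.022, 0], [0, 0, 0.022, 0], [0, 0, 0.022, 0]],
])

```text
time_s: 2.7
tcp_pos: [491.4, -146.1, 16.6]
ee_rot: [0.001, -0.039, 0.999, -0.0]
wrist_force: [0.7, 0.4, -0.2]
width: 0.995
gripper_force: 0.0
```

>>> apply_moves([
  [[0, 0, 0, 0], [0, 0, 0, 0], [0, 0, 0, 0], [0, 0, 0, 0], [0, 0, 0, 0]],
], hand=1)

```text
time_s: 3.2
tcp_pos: [490.7, -146.0, 15.7]
ee_rot: [0.0, -0.039, 0.999, -0.0]
wrist_force: [-0.5, 0.9, 5.3]
width: 0.247
gripper_force: 60.1
```

>>> apply_moves([
  [[0, 0, 0, 0], [0, 0, 0, 0], [0, 0, 0, 0], [0, 0, 0, 0], [0, 0, 0, 0]],
])

```text
time_s: 3.7
tcp_pos: [490.7, -146.0, 15.7]
ee_rot: [0.0, -0.039, 0.999, -0.0]
wrist_force: [-0.9, 1.8, 5.2]
width: 0.245
gripper_force: 60.1
```

>>> apply_moves([
  [[0, 0, -0.01, 0], [0, 0, -0.03, 0], [0, 0, -0.06, 0], [0, 0, -0.1, 0], [0, 0, -0.13, 0]],
])

```text
time_s: 4.2
tcp_pos: [489.2, -146.1, 146.1]
ee_rot: [-0.001, -0.039, 0.999, 0.0]
wrist_force: [1.1, -0.7, -6.6]
width: 0.24
gripper_force: 59.4
```

>>> apply_moves([
  [[0, 0, 0, -7], [0, 0, 0, -14], [0, 0, 0, -21], [0, 0, 0, -28], [0, 0, 0, -35]],
])

```text
time_s: 4.7
tcp_pos: [488.4, -146.0, 143.8]
ee_rot: [-0.002, -0.34, 0.941, 0.001]
wrist_force: [0.4, 0.5, -6.2]
width: 0.242
gripper_force: 59.3
```

>>> apply_moves([
  [[0, 0, 0, -7], [0, 0, 0, -14], [0, 0, 0, -21], [0, 0, 0, -28], [0, 0, 0, -35]],
])

```text
time_s: 5.2
tcp_pos: [488.5, -145.9, 143.7]
ee_rot: [-0.002, -0.607, 0.795, 0.002]
wrist_force: [-0.9, -0.3, -6.9]
width: 0.244
gripper_force: 59.3
```

Run:
```python
from h import *
from bench import env
import cv2,pickle
o=env.observe();f=env.grab_frame("wrist");pickle.dump((o,f),open("w2.pkl","wb"))
print(o["time_s"],o["tcp_pos"],o["ee_rot"],o["wrist_force"],o["torque"])
p,A=pose(o);print(np.degrees(np.arctan2(A[1,0],A[0,0])))
o1,f1=pickle.load(open("w1.pkl","rb"))
B=rz(-.2339)
for P in[(134,-132,34),(-134,-132,34),(134,132,20),(-134,132,20),(0,118,20)]:
    W=B@np.array(P)+[556.6,115.2,0];print(P,W.round(1),wproj(f1,o1,W)[0].round(1),wproj(f,o,W)[0].round(1))
cv2.imwrite("pics/w2.png",f["image"][:,:,::-1])
# where to go: heel at box y=90
for y in (5,33):print(A.T@(B@np.array([0,y,0])+[556.6,115.2,0]-p))
```

```text
5.2 [ 488.51448103 -145.9491587   143.74928895] [-0.00153876 -0.60687681  0.79479254  0.00172641] [-0.90045263 -0.30967149 -6.87894708] [-0.23074372  0.061594   -0.00043812]
-105.2716854248414
(134, -132, 34) [656.4 -44.3  34. ] [394.8 357.9] [160.8 387.1]
(-134, -132, 34) [395.7  17.9  34. ] [492.2 125. ] [466.4 379.6]
(134, 132, 20) [717.5 212.5  20. ] [551.6 381.8] [218.4 523.7]
(-134, 132, 20) [456.8 274.7  20. ] [636.7 209.5] [421.3 519.1]
(0, 118, 20) [583.9 230.   20. ] [592.1 298.8] [319.4 523.2]
[-274.90856994    2.60509343  143.66647132]
[-302.89365328    3.51892007  143.66087565]
```

View pics/w2.png

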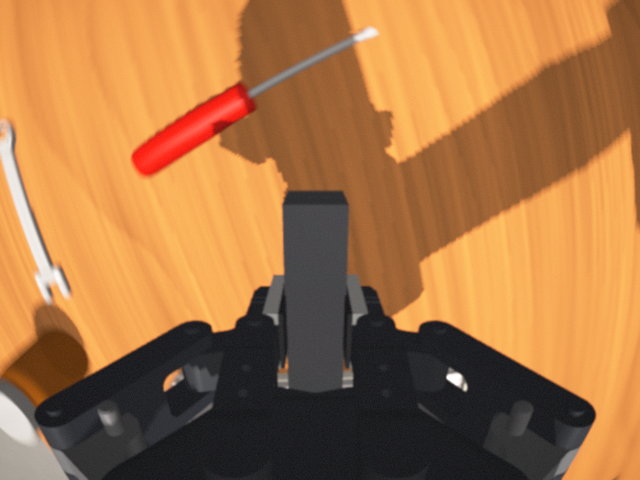

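The wrist view shows the square held firmly and straight between the pads (stock at 285–347). The camera faces away from the panel. I'll check the box pose in the earlier wrist picture with the fitted outline drawn over it.

Run:
```python
from h import *
import cv2,pickle
o,f=pickle.load(open("w1.pkl","rb"))
s=2.6;x0,y0=380,105
im=cv2.resize(f["image"][y0:y0+230+40,x0:x0+260,::-1].copy(),None,fx=s,fy=s,interpolation=cv2.INTER_CUBIC)[:600]
im=cv2.resize(f["image"][y0:y0+230+30,x0:x0+260,::-1].copy(),None,fx=2.3,fy=2.3,interpolation=cv2.INTER_CUBIC);s=2.3
B=rz(-.2339)
def ln(L,c):
    q=[wproj(f,o,B@np.array(P,float)+[556.6,115.2,0])[0] for P in L]
    q=((np.array(q)+.5-[x0,y0])*s).round().astype(int);cv2.polylines(im,[q],False,c,1)
ln([(134,60,34),(134,-132,34),(-134,-132,34),(-134,60,34)],(0,255,0))
ln([(134,-132,34),(134,-132,0),(-134,-132,0),(-134,-132,34)],(255,0,255))
cv2.imwrite("pics/w1c.png",im)
```

```text
(no output)
```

View pics/w1c.png

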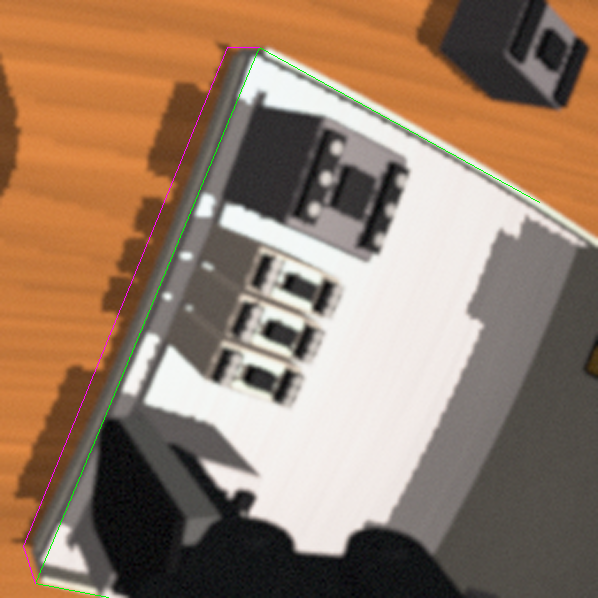

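The overlay matches the box within about 2 mm and 1°. Pan edges run parallel to the drawn lines.

>>> apply_moves([
  [[-0.04, 0, 0, -1], [-0.08, 0.001, 0, -1.9], [-0.12, 0.002, 0, -1.9], [-0.16, 0.002, 0, -1.9], [-0.2, 0.002, 0, -1.9]],
])

```text
time_s: 5.75
tcp_pos: [540.7, 48.3, 144.1]
ee_rot: [-0.002, -0.617, 0.787, 0.001]
wrist_force: [0.9, -0.7, -6.7]
width: 0.24
gripper_force: 59.3
```

>>> apply_moves([
  [[-0.035, 0.002, 0, 0], [-0.06, 0.002, 0, 0], [-0.072, 0.002, 0, 0], [-0.072, 0.002, 0, 0], [-0.072, 0.002, 0, 0]],
])

```text
time_s: 6.25
tcp_pos: [555.8, 116.8, 144.3]
ee_rot: [-0.002, -0.618, 0.786, 0.0]
wrist_force: [-0.9, -0.1, -6.5]
width: 0.246
gripper_force: 59.3
```

Run:
```python
from h import *
from bench import env
import cv2,pickle
o=env.observe()
print(o["time_s"],o["tcp_pos"],o["ee_rot"],o["wrist_force"],o["torque"])
p,A=pose(o);print(np.degrees(np.arctan2(A[1,0],A[0,0])),A[2])
B=rz(-.2339);b=np.array([556.6,115.2,0]);print("grip in box",B.T@(p-b))
H=p+A@np.array([-85,0,15.7]);print(H)  # heel, assumed
ims=[]
for n,(x0,y0) in(("side",(225,205)),("top",(215,165))):
    f=env.grab_frame(n);im=f["image"][y0:y0+140,x0:x0+130,::-1].copy();s=4 if n=="side" else 3.1
    s=3.05;im=cv2.resize(f["image"][y0:y0+190,x0:x0+130,::-1].copy(),None,fx=s,fy=s,interpolation=cv2.INTER_CUBIC);ims.append(im)
cv2.imwrite("pics/c1.png",np.hstack(ims))
for n in C:
  for P in[(0,0,0),(0,0,150),(130,0,0)]:
    print(n,P,proj(n,H+A@np.array([P[0],-P[1],-P[2]]))[0].round(1))
```

```text
6.25 [555.81927632 116.84038975 144.30743601] [-1.59389511e-03 -6.17911611e-01  7.86245811e-01  4.74359290e-04] [-0.87059195 -0.05308745 -6.48829791] [-0.21518238  0.06828631  0.00066743]
-103.67214781875778 [ 0.00192016  0.0027157  -0.99999447]
grip in box [ -1.13966266   1.41477101 144.30743601]
[575.86178137 199.41247459 128.44430903]
top (0, 0, 0) [256.4 234.7]
top (0, 0, 150) [247.  230.8]
top (130, 0, 0) [304.2 247.5]
side (0, 0, 0) [281.7 274.5]
side (0, 0, 150) [278.7 223.3]
side (130, 0, 0) [315.  250.9]
```

View pics/c1.png

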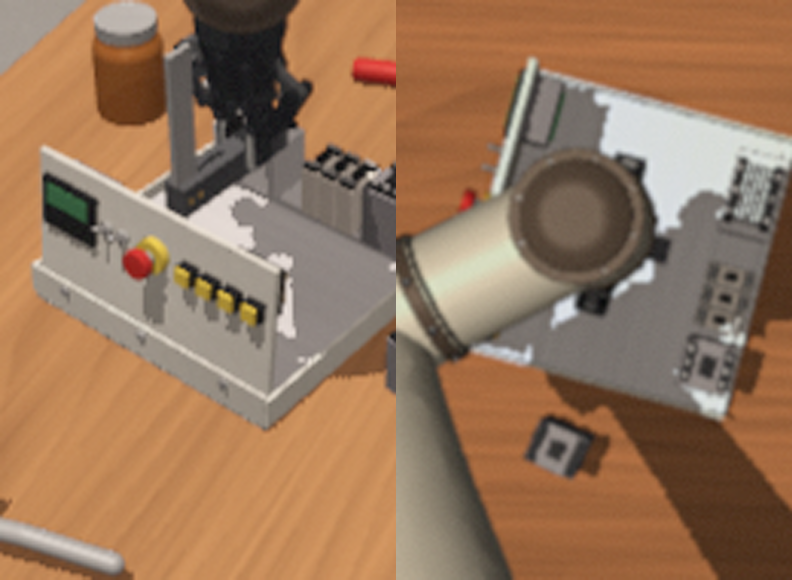

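The side view shows the heel at (284,275) and blade top at (280,221), as predicted. The square faces the bare strip and is aligned with the box. Going down.

>>> apply_moves([
  [[0, -0.001, 0.025, -0.3], [0, -0.001, 0.05, -0.3], [0, -0.001, 0.075, -0.3], [0, -0.001, 0.09, -0.3], [0, -0.001, 0.102, -0.3]],
])

```text
time_s: 6.85
tcp_pos: [557.4, 116.1, 42.2]
ee_rot: [-0.001, -0.62, 0.785, 0.0]
wrist_force: [0.1, 0.2, -5.7]
width: 0.244
gripper_force: 59.3
```

>>> apply_moves([
  [[0, 0, 0, 0], [0, 0, 0, 0], [0, 0, 0.001, 0], [0, 0, 0.0025, 0], [0, 0, 0.0035, 0]],
])

```text
time_s: 7.35
tcp_pos: [558.2, 117.6, 40.4]
ee_rot: [0.001, -0.62, 0.784, -0.0]
wrist_force: [0.0, -0.3, -7.1]
width: 0.244
gripper_force: 59.4
```

>>> apply_moves([
  [[0, 0, 0, 0], [0, 0, 0, 0], [0, 0, 0.001, 0], [0, 0, 0.001, 0], [0, 0, 0.001, 0]],
])

```text
time_s: 7.85
tcp_pos: [557.9, 117.4, 38.8]
ee_rot: [-0.0, -0.62, 0.784, 0.0]
wrist_force: [0.5, -0.5, -7.1]
width: 0.246
gripper_force: 59.4
```

>>> apply_moves([
  [[0, 0, 0.001, 0], [0, 0, 0.0015, 0], [0, 0, 0.002, 0], [0, 0, 0.0025, 0], [0, 0, 0.003, 0]],
])

```text
time_s: 8.35
tcp_pos: [558.0, 117.4, 35.8]
ee_rot: [-0.0, -0.62, 0.784, -0.0]
wrist_force: [-1.3, -1.2, -5.4]
width: 0.244
gripper_force: 59.6
```

>>> apply_moves([
  [[0, 0, 0.0003, 0], [0, 0, 0.0006, 0], [0, 0, 0.0009, 0], [0, 0, 0.001, 0], [0, 0, 0.001, 0]],
])

```text
time_s: 8.85
tcp_pos: [558.0, 117.4, 35.7]
ee_rot: [0.0, -0.621, 0.784, -0.0]
wrist_force: [-3.2, -1.7, 4.6]
width: 0.242
gripper_force: 60.9
```

>>> apply_moves([
  [[0, 0, -0.001, 0], [-0.003, 0, -0.001, 0], [-0.007, 0, -0.001, 0], [-0.011, 0, -0.001, 0], [-0.014, 0, -0.001, 0]],
])

```text
time_s: 9.35
tcp_pos: [561.5, 131.5, 35.7]
ee_rot: [0.0, -0.621, 0.784, -0.0]
wrist_force: [-0.1, -2.1, -1.4]
width: 0.247
gripper_force: 60.2
```

>>> apply_moves([
  [[-0.002, 0, 0, 0], [-0.004, 0, 0, 0], [-0.006, 0, 0, 0], [-0.008, 0, 0, 0], [-0.01, 0, 0, 0]],
])

```text
time_s: 9.85
tcp_pos: [563.2, 140.4, 35.7]
ee_rot: [-0.001, -0.62, 0.784, 0.0]
wrist_force: [-0.1, -4.3, -0.3]
width: 0.245
gripper_force: 60.3
```

>>> apply_moves([
  [[-0.001, 0, 0, 0], [-0.002, 0, 0, 0], [-0.003, 0, 0, 0], [-0.003, 0, 0, 0], [-0.003, 0, 0, 0]],
])

```text
time_s: 10.35
tcp_pos: [564.1, 143.8, 35.7]
ee_rot: [0.0, -0.62, 0.784, 0.0]
wrist_force: [-0.9, -3.3, -1.4]
width: 0.246
gripper_force: 60.2
```

>>> apply_moves([
  [[-0.0007, 0, 0, 0], [-0.0014, 0, 0, 0], [-0.002, 0, 0, 0], [-0.0025, 0, 0, 0], [-0.0025, 0, 0, 0]],
])

```text
time_s: 10.85
tcp_pos: [564.7, 146.3, 35.7]
ee_rot: [0.0, -0.62, 0.784, 0.0]
wrist_force: [-0.6, -2.4, -2.6]
width: 0.248
gripper_force: 60.1
```

>>> apply_moves([
  [[-0.0005, 0, 0, 0], [-0.001, 0, 0, 0], [-0.0015, 0, 0, 0], [-0.0015, 0, 0, 0], [-0.0015, 0, 0, 0]],
])

```text
time_s: 11.35
tcp_pos: [565.1, 147.7, 35.7]
ee_rot: [0.0, -0.62, 0.784, 0.0]
wrist_force: [-1.1, -2.3, -3.3]
width: 0.245
gripper_force: 60.0
```

>>> apply_moves([
  [[-0.0005, 0, 0, 0], [-0.001, 0, 0, 0], [-0.0015, 0, 0, 0], [-0.0015, 0, 0, 0], [-0.0015, 0, 0, 0]],
])

```text
time_s: 11.85
tcp_pos: [565.3, 148.7, 35.7]
ee_rot: [-0.0, -0.62, 0.784, -0.0]
wrist_force: [-1.1, -4.8, -3.3]
width: 0.245
gripper_force: 59.9
```

>>> apply_moves([
  [[-0.0005, 0, 0.0003, 0], [-0.001, 0, 0.0005, 0], [-0.001, 0, 0.0005, 0], [-0.001, 0, 0.0005, 0], [-0.001, 0, 0.0005, 0]],
])

```text
time_s: 12.35
tcp_pos: [565.3, 148.7, 35.7]
ee_rot: [-0.001, -0.62, 0.784, -0.0]
wrist_force: [-0.7, -8.5, -0.3]
width: 0.243
gripper_force: 60.4
```

>>> apply_moves([
  [[0, 0, 0.0005, 0], [-0.0003, 0, 0.001, 0], [-0.0006, 0, 0.001, 0], [-0.001, 0, 0.001, 0], [-0.001, 0, 0.001, 0]],
])

```text
time_s: 12.85
tcp_pos: [565.3, 148.8, 35.7]
ee_rot: [-0.002, -0.62, 0.784, -0.001]
wrist_force: [-3.4, -11.9, 5.0]
width: 0.249
gripper_force: 61.2
```

Run:
```python
from h import *
from bench import env
import cv2
o=env.observe()
print(o["time_s"],o["tcp_pos"],o["ee_rot"],o["wrist_force"],o["torque"])
f=env.grab_frame("side");x0,y0=225,215
cv2.imwrite("pics/s2.png",cv2.resize(f["image"][y0:y0+133,x0:x0+155,::-1].copy(),None,fx=4.5,fy=4.5,interpolation=cv2.INTER_CUBIC))
p,A=pose(o);print(A[2]);B=rz(-.2339);b=np.array([556.6,115.2,0])+B@np.array([0,1.5,0])
for l in(0,.05,.1):
  for x in(128,-128):
    c,s=np.cos(l),np.sin(l);P=np.array([x,118+6*c-130*s,20+130*c+6*s]);Q=np.array([x,118-130*s,20+130*c])
    print(l,x,((proj("side",B@P+b)[0]-[x0,y0]+.5)*4.5).round(),((proj("side",B@Q+b)[0]-[x0,y0]+.5)*4.5).round())
```

```text
12.85 [565.28713139 148.81677129  35.6687616 ] [-1.74432175e-03 -6.20444353e-01  7.84248322e-01 -5.76312972e-04] [ -3.36350161 -11.92868199   5.03966615] [-2.98923584  0.66527163  0.04738541]
[ 0.0034511   0.00126056 -0.99999325]
0 128 [ 40. 186.] [ 47. 181.]
0 -128 [390. 369.] [397. 363.]
0.05 128 [ 48. 180.] [ 56. 176.]
0.05 -128 [398. 362.] [405. 357.]
0.1 128 [ 56. 175.] [ 64. 172.]
0.1 -128 [406. 356.] [413. 351.]
```

View pics/s2.png

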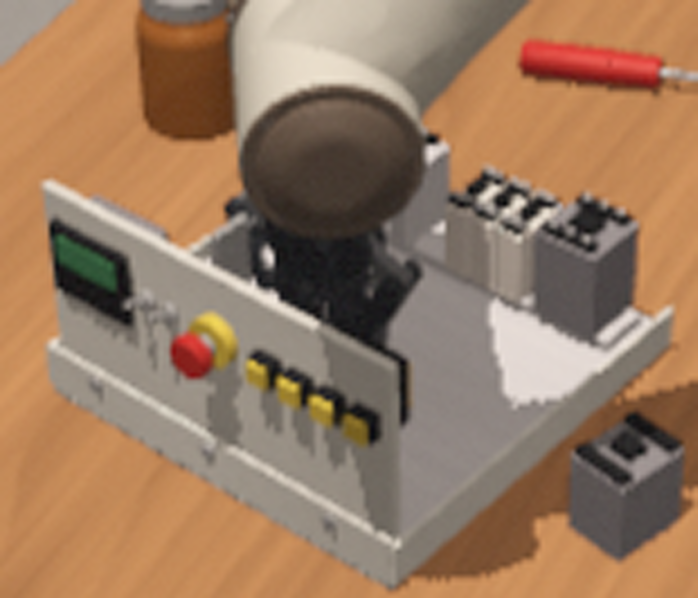

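The panel's outer top corners sit at (42,186) and (392,367), where the calibration puts them for zero lean. I need to confirm where the blade shows.

Run:
```python
from h import *
from bench import env
import cv2
o=env.observe();p,A=pose(o);H=p+A@np.array([-85,0,15.7])
x0,y0=225,215
for P in[(0,-2.5,150),(0,2.5,150),(25,2.5,150),(25,-2.5,150),(0,-2.5,130),(0,2.5,130)]:
    print(P,((proj("side",H+A@np.array([P[0],-P[1],-P[2]]))[0]-[x0,y0]+.5)*4.5).round())
f=env.grab_frame("side");x0,y0=255,240
cv2.imwrite("pics/s3.png",cv2.resize(f["image"][y0:y0+55,x0:x0+70,::-1].copy(),None,fx=10,fy=10,interpolation=cv2.INTER_CUBIC))
```

```text
(0, -2.5, 150) [213. 240.]
(0, 2.5, 150) [206. 236.]
(25, 2.5, 150) [238. 214.]
(25, -2.5, 150) [245. 218.]
(0, -2.5, 130) [215. 270.]
(0, 2.5, 130) [208. 266.]
```

View pics/s3.png

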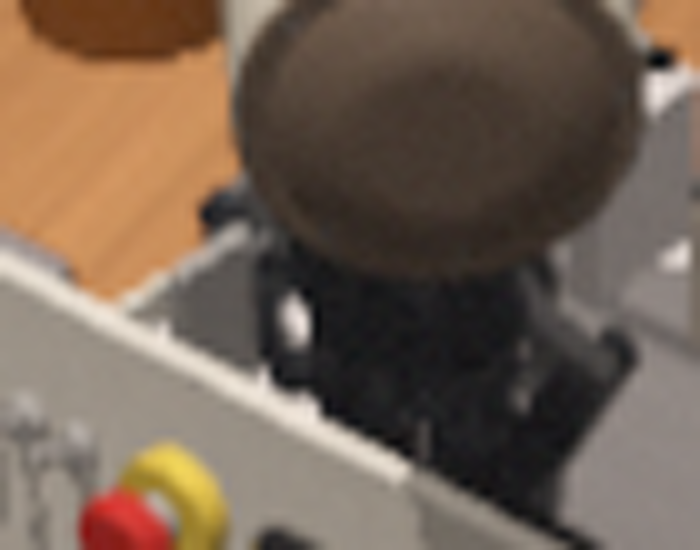

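The crop shows the panel's top edge running straight. The blade is hard to tell from the shaded lip behind it, so I'll compare pixel values with the initial frame at the predicted blade region, around (272–279, 263–270).

Run:
```python
import numpy as np
from bench import env
a=np.load("side.npz")["im"].astype(int).mean(2).round().astype(int)
f=env.grab_frame("side")["image"].astype(int).mean(2).round().astype(int)
print("cols 264..286");
for r in range(258,278):print(r,"new",*f[r,264:287],"| old",*a[r,264:287])
```

```text
cols 264..286
258 new 148 151 152 151 149 148 148 144 141 141 144 142 124 122 118 96 63 60 58 53 51 47 49 | old 143 145 144 142 144 141 141 138 134 134 139 139 139 139 137 135 134 132 137 158 179 173 142
259 new 151 151 149 147 149 149 144 140 140 144 142 119 80 77 87 70 67 56 58 55 43 44 46 | old 145 146 144 143 143 143 139 135 135 137 140 139 139 139 138 133 133 142 165 170 168 143 112
260 new 153 149 149 149 149 145 141 141 144 144 126 72 47 59 59 63 67 60 55 56 47 43 45 | old 146 144 143 143 142 139 134 134 139 140 140 139 138 137 135 137 157 179 173 144 114 113 113
261 new 150 150 148 149 145 139 139 143 148 144 124 38 43 47 48 54 61 61 55 57 55 48 44 | old 144 143 144 143 139 133 134 137 139 139 139 141 139 135 143 164 168 167 145 113 112 114 138
262 new 149 148 149 145 140 139 143 146 145 145 136 68 45 80 122 111 63 70 59 49 56 56 51 | old 143 142 141 140 135 134 137 139 140 139 140 139 136 149 180 175 145 113 113 114 123 158 191
263 new 148 148 145 140 140 142 145 147 145 145 137 92 108 153 163 135 86 98 66 56 44 53 56 | old 143 141 139 134 133 138 140 141 141 141 139 144 169
[... 1970 characters left out ...]
8 85 85 76 35 36 69 115 104 37 | old 151 152 152 149 149 150 151 150 148 148 148 150 165 186 201 212 214 211 210 208 210 209 210
275 new 144 144 144 144 146 164 190 207 219 213 193 160 109 87 89 87 79 35 39 40 51 55 33 | old 151 153 151 150 150 149 149 149 149 150 147 149 149 153 165 185 199 211 214 213 210 208 209
276 new 145 144 145 144 144 142 146 165 190 208 218 213 192 161 110 87 92 104 34 38 48 48 33 | old 150 151 151 150 150 149 148 149 150 150 151 149 150 150 151 152 165 187 208 217 214 212 210
277 new 145 144 144 144 144 143 144 143 148 163 184 208 219 212 194 160 143 177 36 42 41 43 28 | old 150 151 151 151 147 150 149 150 150 149 150 150 150 149 150 149 149 154 177 194 207 215 213
```

The blade is confirmed: a uniform patch with a vertical left edge at column 272, top at rows 263–268, as predicted. Adding a little press margin and letting it settle.

>>> apply_moves([
  [[-0.0003, 0, 0.0003, 0], [-0.0006, 0, 0.0005, 0], [-0.0006, 0, 0.0005, 0], [-0.0006, 0, 0.0005, 0], [-0.0006, 0, 0.0005, 0]],
])

```text
time_s: 13.5
tcp_pos: [565.3, 148.8, 35.7]
ee_rot: [-0.002, -0.62, 0.784, -0.001]
wrist_force: [-3.3, -13.5, 9.8]
width: 0.242
gripper_force: 61.6
```

>>> apply_moves([
  [[0, 0, 0, 0], [0, 0, 0, 0], [0, 0, 0, 0], [0, 0, 0, 0], [0, 0, 0, 0]],
])

```text
time_s: 14.0
tcp_pos: [565.3, 148.8, 35.7]
ee_rot: [-0.002, -0.62, 0.784, -0.001]
wrist_force: [-3.7, -13.2, 8.6]
width: 0.243
gripper_force: 61.6
```

>>> apply_moves([
  [[-0.0004, 0, 0, 0], [-0.0008, 0, 0, 0], [-0.001, 0, 0, 0], [-0.001, 0, 0, 0], [-0.001, 0, 0, 0]],
])

```text
time_s: 14.5
tcp_pos: [565.3, 148.9, 35.7]
ee_rot: [-0.003, -0.62, 0.784, -0.001]
wrist_force: [-3.2, -15.4, 8.9]
width: 0.246
gripper_force: 61.7
```

>>> apply_moves([
  [[0, 0, 0, 0], [0, 0, 0, 0], [0, 0, 0, 0], [0, 0, 0, 0], [0, 0, 0, 0]],
])

```text
time_s: 15.0
tcp_pos: [565.3, 148.9, 35.7]
ee_rot: [-0.003, -0.62, 0.784, -0.001]
wrist_force: [-3.4, -16.4, 8.9]
width: 0.244
gripper_force: 61.7
```

Run:
```python
from bench import env
import numpy as np
o=env.observe();print(o["wrist_force"],o["tcp_pos"],o["ee_rot"])
f=env.grab_frame("side")["image"].astype(int).mean(2).round().astype(int)
for r in range(264,276):print(r,*f[r,268:284])
```

```text
[ -3.35951357 -16.44132317   8.91420132] [565.27264105 148.87244357  35.6559919 ] [-0.00283594 -0.62034899  0.78432024 -0.00091695]
264 144 145 147 145 147 144 142 141 156 158 142 113 99 92 65 49
265 146 147 146 146 149 159 168 170 151 109 87 86 80 52 50 48
266 148 146 146 150 161 171 159 142 110 82 88 83 59 34 39 38
267 146 155 180 180 150 152 111 87 85 86 86 84 59 42 42 38
268 156 182 187 165 116 112 85 86 88 84 86 85 59 51 48 45
269 203 185 155 116 101 89 85 86 87 84 86 83 59 43 47 73
270 191 155 122 117 102 91 87 86 87 89 85 86 63 45 56 129
271 138 125 123 120 102 91 86 85 86 87 86 83 71 41 64 153
272 199 174 157 178 105 95 87 87 87 85 86 84 68 36 53 134
273 219 215 208 209 122 92 87 87 85 87 88 84 67 36 39 103
274 190 208 220 221 195 162 109 87 85 86 87 84 73 37 36 69
275 147 164 189 209 218 212 192 160 110 86 88 87 80 33 37 40
```

TCP height hasn't changed (35.7 mm), so the stock hasn't lifted. The blade and panel edges in the image haven't moved either. Estimated press is about 15 N on the floor and about 16 N toward the panel. Handing in.

```bash
python3 -c "
from bench import env
print(env.hand_in())"
```

```text
the job is handed in; nothing more can be done
None
```

The job is handed in: the arm still holds the square in the corner at about 15 N down and about 16 N toward the panel, and the panel reads square in the side camera. The panel's own share may be less because of floor friction, and stock and blade flatness was inferred from steady readings, not measured directly.

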